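# Load the white reference disc into the field colour reader

### The job

Get the colour reader ready for calibration: slide the white reference disc along its lane of the loading shelf, away from the robot, and push it over the raised yellow lip so that it drops in and lies flat in the pocket straight beyond. Push it, do not pick it up, and leave the blue and orange discs where they are on the shelf.

Things in the scene. Friction and masses are not known exactly. Their poses are not given: they have to be found in the camera images.
- reader: Fixed colour reader. Origin on table, under middle lane; x = push direction, y left, z up; all in mm. 3 lanes along x at y -78, 0, 78, 72 wide between aluminium guide walls (tops z 34). Each: black shelf z 24, x -125 (open end) to 0; yellow lip, ramp x 0 to 14, crest z 27, sheer drop at x 20; pocket x 20 to 102, floor z 13; end wall and console z 34 to x 180.
- white_disc_center (a point): Round slick plastic disc, 56 mm in diameter, 12 mm thick, about 70 g, white all over, lying flat on the reader's black loading shelf in one of the three lanes. The point is the disc's centre, half-way up (6 mm above its underside); z is up through the face. This is the disc to push; it may lie in any of the three lanes.
- blue_disc_center (a point): Round slick plastic disc, 56 mm in diameter, 12 mm thick, about 70 g, blue all over, lying flat on the reader's black loading shelf in one of the three lanes. The point is the disc's centre, half-way up (6 mm above its underside); z is up through the face. To be left alone.
- orange_disc_center (a point): Round slick plastic disc, 56 mm in diameter, 12 mm thick, about 70 g, orange all over, lying flat on the reader's black loading shelf in one of the three lanes. The point is the disc's centre, half-way up (6 mm above its underside); z is up through the face. To be left alone.

How it is judged (in metres and radians):
At the end, for the whole second after the job is handed in: The white disc lies flat (within 10 degrees, face up) and still in the pocket beyond the lip, its centre within 3.5 mm of its resting height on the pocket floor; the blue and orange discs are within 20 mm of where they started (z of white_disc_center in the frame of reader between 0.014 and 0.0225 m and x of white_disc_center in the frame of reader between 0.043 and 0.079 m and y of white_disc_center in the frame of reader between -0.092 and 0.092 m and angle between white_disc_center's own z axis and vertical below 0.17 rad and linear speed of white_disc below 0.02 m/s and distance of each of blue_disc_center, orange_disc_center from where it was at the start of the episode below 0.02 m); the robot touches nothing.
It fails at once if the white disc is picked up (its centre more than 60 mm above the table; in a proper push it stays below 50 mm) (z of white_disc_center in the frame of reader above 0.06 m).
It fails at once if the blue or the orange disc is moved more than 20 mm (distance of any of blue_disc_center, orange_disc_center from where it was at the start of the episode above 0.02 m).
It also fails if it takes over 29 s, if anything falls off the work surface, if the arm or the gripper's body presses on something with over 40 N, if the wrist force passes 120 N, or if a joint passes its speed limit or range.

### The arm

A 6-joint arm with a two-finger parallel gripper is mounted at the origin on the work surface. World frame = base frame: x ahead of the robot, y to its left, z up, the work surface at z = 0. Lengths are in mm, angles in rad, forces in N, time in s.
With the tool pointing down it reaches from about 350 to 775 mm from the base axis. Payload 7.3 kg.
Tool frame: the origin (TCP) lies between the finger pads; the fingertips stand 22 mm ahead of it and the grasp point (between the pads) lies 3 mm ahead of it; z points along the fingers, x is the direction in which the jaws open and shut, and the axes are right-handed (so a half turn about z gives the same grasp; the last joint's range is limited). The gripper opens to 92 mm and grips with 3 to 60 N. Pads are 19 mm wide; open, the fingers measure 130 mm over their backs; the gripper's body (75 mm by 190 mm) begins 47 mm behind the grasp point.
Start: joints at [-1.359, 0.342, 1.524, -0, 1.275, -0.146], TCP at [183.885, -491.761, 248.741] pointing down, gripper open.
Joint ranges: [-2.53, 2.53], [-0.77, 2.02], [0.04, 2.7], [-1, 4.14], [0.28, 2.66], [-3.11, 3.11]. Speed limits (rad/s): [2.57, 2.57, 3.14, 3.14, 3.14, 3.14].

### API

Orientations are given as [roll, pitch, yaw] about the fixed x, y, z axes, in that order (R = Rz(yaw) Ry(pitch) Rx(roll)).
In Python, from plant import * gives the robot as it stands. The module is installed in compiled form; this text tells all that it offers.
- The arm moves only by the shell command python3 -m handwheel 'ROWS' [OPENING]. ROWS is a JSON object of lists of equal length, an entry for each row: "translation": the shift along the world's x, y, z in units of 15 cm (1.0 is 15 cm), a list of three; "twist": the turn about the world's z in units of 90 degrees (1.0 is 90 degrees). In form: {"translation": [[tx, ty, tz], ...], "twist": [twist, ...]}. A call has exactly 8 rows; each row shifts and turns the pose as measured when the row begins; what a row does not reach is not made up. A row lasts 1/8 s, in which the tool goes at most 62.5 mm and 10.7 degrees, less where a joint would pass 70% of its speed; a pose out of reach is approached as far as the arm can. A call with a number of a shift or a turn outside -1 to 1 is refused whole. A call with a gripper value outside its range is refused whole. OPENING is the closure in counts, from 0 (fully open) to 255 (shut), set as the call begins (- or left out, the last holds). The fingers move at their own pace and stop on an object; the grip force is fixed at half the most. Time passes only in rows, so rows that do not move let the fingers close, or fill a call up. It gives the time, the measured TCP pose, the force and the opening at its end, in the units of the state.
- get_obs(): the state, without advancing time (a new reading comes with each control period).
- capture(name): name is "scene" or "top" or "wrist"; returns a dict with "img" (480x640x3 uint8, red, green, blue), "vertical_fov" (degrees; the focal length in pixels is half the picture's height over the tangent of half this angle, whatever the lens; pixels are square), "cx", "cy" (the principal point, pixels), "world_from_camera" (4x4, takes a point from camera to world coordinates). Camera axes: x right, y up, looking along -z (the intrinsics and any distortion apply to the point x, -y, -z); pixel columns grow to the right and rows downward; lengths in mm; the calibration is good to about 2 mm. A picture is of the moment at which its call begins. There is no depth.
- close_job(): hands the job in, once; it reports no verdict.
Trained networks look in the newest picture that a camera, given by its name, has taken for a name from the list of things; names that differ only in an ending like _2 or _b are one class to them, and where a whole thing is asked for, a point or a joint stands for the part that bears it (a point fixed in the world has none). Each returns a list of dicts, best first, with "score" (0 to 1); they miss things now and then, are a little off and sometimes report something else, mostly with a low value. They report only what shows in the picture. A call takes as long as a camera call.
- search_frame(camera, label): "position" ([x, y, z] in mm, in the coordinates of the camera as it stood for that picture, good to about 4 mm: the middle of the surface that is visible of it).
- spot_point(camera, label): "position" ([x, y, z] in mm, in the coordinates of the camera as it stood for that picture, good to about 4 mm: a listed point, or the origin of a listed thing).
The state is a dict: "time": time; "joint_positions": joint angles; "dq": joint speeds; "tau": joint torques, N m; "tool_pos": TCP position; "tcp_rot": TCP orientation; "contact_force": force on the tool from outside, world axes, zero at the start; "moment": the same for the moment, N m; "grip_width": finger opening in mm.
Only numpy, scipy, OpenCV 4.12 (cv2) and the standard library are available. Lean on these libraries where they do the work, as an engineer would, in place of code of your own. Each camera call takes 0.05 s, during which the arm holds its last target.

## Working session

There is one attempt and no reset: what is moved stays moved. The work goes in short steps, Python scripts to look and compute and a shell command to move; the robot and the scene stay as the last step left them, time stands still between calls to the robot, and variables do not carry over. Pictures are saved under pics/ and viewed, and the job is handed in when it is done.

```bash
mkdir -p pics; cat > h.py <<'E'
from plant import *
import numpy as np, cv2
def cap(n,f):
    c=capture(n); cv2.imwrite('pics/'+f,c['img'][:,:,::-1].copy()); return c
def W(c,p): return (np.array(c['world_from_camera'])@np.r_[p,1])[:3]
def proj(c,P):
    p=np.linalg.inv(np.array(c['world_from_camera']))@np.r_[P,1]
    f=240/np.tan(np.radians(c['vertical_fov'])/2)
    return c['cx']+f*p[0]/-p[2], c['cy']+f*p[1]/p[2]
def ray(c,u,v,z):
    f=240/np.tan(np.radians(c['vertical_fov'])/2); M=np.array(c['world_from_camera'])
    d=M[:3,:3]@np.array([(u-c['cx'])/f,-(v-c['cy'])/f,-1]); o=M[:3,3]
    return o+d*(z-o[2])/d[2]
E
python3 - <<'E'
from h import *
np.set_printoptions(precision=1,suppress=True)
for n in ["top","scene"]:
    c=cap(n,n+'1.png'); print(n,c['vertical_fov'],c['cx'],c['cy'],[k for k in c]); print(np.array(c['world_from_camera']))
    for l in ['reader','white_disc_center','blue_disc_center','orange_disc_center']:
        for r in spot_point(n,l)[:2]: print(l,round(r['score'],2),W(c,r['position']),np.array(proj(c,W(c,r['position']))))
o=get_obs();print(o['time'],o['tool_pos'],o['tcp_rot'],o['contact_force'],o['grip_width'])
E
```

```text
top 49.0012166190402 326.068449356836 239.46366367884892 ['img', 'vertical_fov', 'cx', 'cy', 'world_from_camera']
[[ -0.    1.   -0.1 462.9]
 [ -1.   -0.   -0.   45.1]
 [ -0.    0.1   1.  682.1]
 [  0.    0.    0.    1. ]]
reader 0.64 [597.  -43.8  -0.2] [401.3 197.8]
white_disc_center 0.7 [569.   39.7  32.9] [338.5 216.5]
blue_disc_center 0.91 [ 553.6 -115.7   28.7] [463.3 226. ]
orange_disc_center 0.73 [541.5 -39.1  27. ] [402.1 237.3]
scene 55.089025893998816 318.6669294393785 239.72181741666193 ['img', 'vertical_fov', 'cx', 'cy', 'world_from_camera']
[[  0.3  -0.8   0.5 892.2]
 [  0.9   0.3  -0.2 -66.6]
 [ -0.    0.6   0.8 604.4]
 [  0.    0.    0.    1. ]]
reader 0.77 [597.  -43.4  -1. ] [274. 318.]
white_disc_center 0.68 [571.9  39.1  27.9] [322.5 277.3]
white_disc_center 0.54 [ 550.7 -119.    25.3] [212.2 297.4]
blue_disc_center 0.85 [ 552.  -114.2   24.9] [215.7 297.4]
orange_disc_center 0.59 [540.8 -36.3  30.8] [266.4 273.4]
0.5 [ 183.9 -491.7  248.7] [ 3.1 -0.  -1.2] [ 0.  -1.1 -0.4] 91.6325401731906
```

View pics/top1.png

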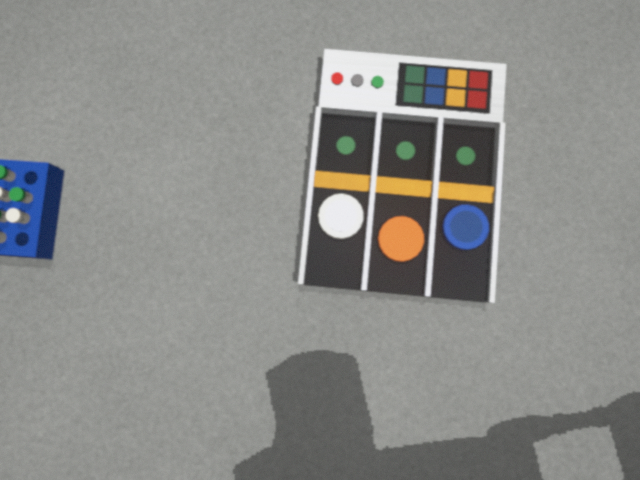

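View pics/scene1.png

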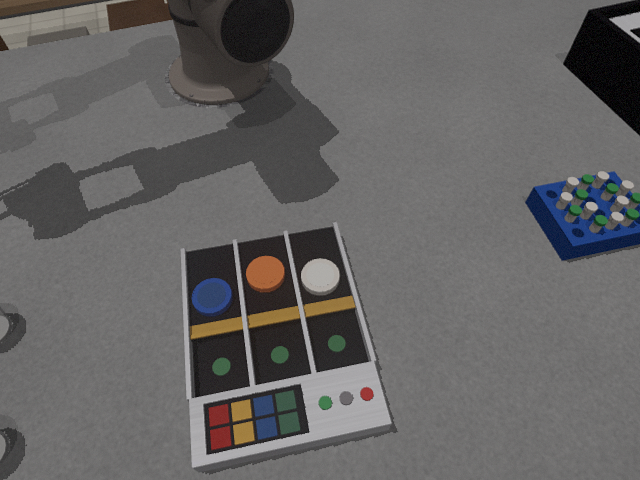

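```bash
python3 - <<'E'
from h import *
np.set_printoptions(precision=1,suppress=True)
c=capture('top')
P=lambda u,v,z:ray(c,u,v,z)[:2]
# (pixel,z,reader xy)
D=[((346,145),13,(61,78)),((405.5,150),13,(61,0)),((466,156),13,(61,-78)),((365,290),34,(-125,39)),((429,296),34,(-125,-39)),((379,114),34,(102,39)),((440,120),34,(102,-39))]
A=np.array([P(*p,z) for p,z,_ in D]);B=np.array([q for *_,q in D],float)
a=A-A.mean(0);b=B-B.mean(0)
th=np.arctan2((b[:,0]*a[:,1]-b[:,1]*a[:,0]).sum(),(a*b).sum())
R=np.array([[np.cos(th),-np.sin(th)],[np.sin(th),np.cos(th)]]);t=A.mean(0)-R@B.mean(0)
print('yaw',np.degrees(th),'t',t);print(A-(B@R.T+t))
img=cv2.cvtColor(c['img'],cv2.COLOR_RGB2HSV)
m=((img[...,1]<40)&(img[...,2]>205)).astype(np.uint8);m[:185]=0;m[250:]=0;m[:,:318]=0;m[:,364:]=0
ys,xs=np.nonzero(m);print(len(xs),xs.mean(),ys.mean(),xs.min(),xs.max(),ys.min(),ys.max())
w=P(xs.mean(),ys.mean(),36);print('white',w,'reader',R.T@(w-t))
for q in [(-90,78),(-60,78),(-30,78),(0,78),(61,78)]: print(q,R@np.array(q)+t)
print('xaxis',R[:,0])
E
```

```text
yaw -6.527575290154352 t [595.5 -43. ]
[[ 1.5 -0.3]
 [ 1.4 -0. ]
 [ 0.1 -0.5]
 [ 1.1 -0.4]
 [ 0.9 -0.6]
 [-1.8  0.6]
 [-3.1  1.1]]
1462 340.47058823529414 215.43707250341998 319 362 194 237
white [569.7  37.2] reader [-34.8  76.8]
(-90, 78) [515.   44.7]
(-60, 78) [544.8  41.3]
(-30, 78) [574.6  37.9]
(0, 78) [604.4  34.5]
(61, 78) [665.   27.5]
xaxis [ 1.  -0.1]
```

```bash
python3 - <<'E'
from h import *
o=get_obs();print(o['time'],o['tool_pos'],np.degrees(o['tcp_rot']))
E
python3 -m handwheel '{"translation": [[0.18,0.3,-0.04],[0.18,0.3,-0.04],[0.18,0.3,-0.04],[0.18,0.3,-0.04],[0.18,0.3,-0.04],[0.18,0.3,-0.04],[0.18,0.3,-0.04],[0.18,0.3,-0.04]], "twist": [-0.04,-0.04,-0.04,-0.04,-0.04,-0.04,-0.04,0]}' 220
```

```text
0.55 [ 183.89576676 -491.73842034  248.71349768] [ 1.79999633e+02 -2.11011079e-03 -6.94971252e+01]
time: 1.55
tool_pos: [403.8, -124.2, 200.6]
tcp_rot: [-3.137, -0.005, -1.676]
contact_force: [1.0, 0.6, 0.3]
grip_width: 16.5
```

```bash
python3 -m handwheel '{"translation": [[0.14,0.225,-0.1],[0.14,0.225,-0.1],[0.14,0.225,-0.1],[0.14,0.225,-0.1],[0.14,0.225,-0.1],[0,0,0],[0,0,0],[0,0,0]], "twist": [0,0,0,0,0,0,0,0]}' 230
python3 - <<'E'
from h import *
o=get_obs();print(o['time'],o['tool_pos'],np.degrees(o['tcp_rot']),o['grip_width'])
c=cap('top','top2.png')
print([(W(c,r['position']),r['score']) for r in spot_point('top','white_disc_center')])
E
```

```text
time: 2.55
tool_pos: [513.1, 52.5, 124.3]
tcp_rot: [-3.134, -0.007, -1.671]
contact_force: [0.9, 0.2, 1.0]
grip_width: 8.9
2.55 [513.12947771  52.54396979 124.2741818 ] [-179.54174031   -0.376206    -95.72625988] 8.90035666090094
[]
```

View pics/top2.png

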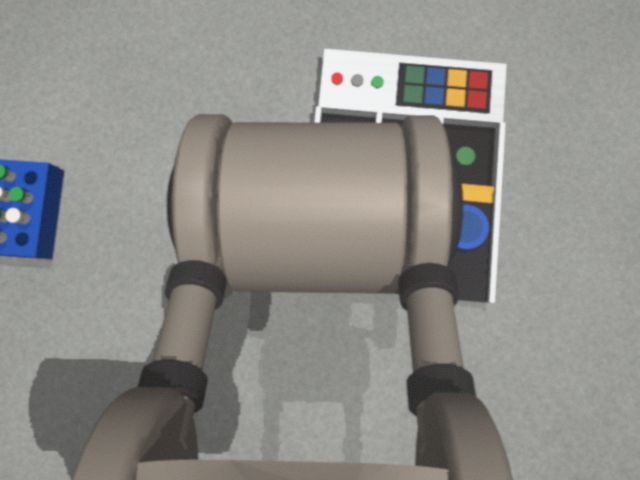

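```bash
python3 -m handwheel '{"translation": [[-0.033,-0.047,-0.09],[0,0,-0.09],[0,0,-0.09],[0,0,-0.09],[0,0,0],[0,0,0],[0,0,0],[0,0,0]], "twist": [-0.009,0,0,0,0,0,0,0]}' 230
python3 - <<'E'
from h import *
o=get_obs();print(o['time'],o['tool_pos'],np.degrees(o['tcp_rot']),o['grip_width'])
c=cap('wrist','w1.png');cap('scene','s2.png')
np.set_printoptions(precision=1,suppress=True)
print([(W(c,r['position']),r['score']) for r in spot_point('wrist','white_disc_center')])
E
```

```text
time: 3.65
tool_pos: [509.3, 44.0, 69.5]
tcp_rot: [-3.129, -0.006, -1.688]
contact_force: [0.4, 0.5, -0.3]
grip_width: 9.1
3.65 [509.31450192  44.04926579  69.48293041] [-179.30513341   -0.35223466  -96.68687027] 9.116250588239001
[(array([568.8,  34.6,  26.9]), 0.77)]
```

View pics/w1.png

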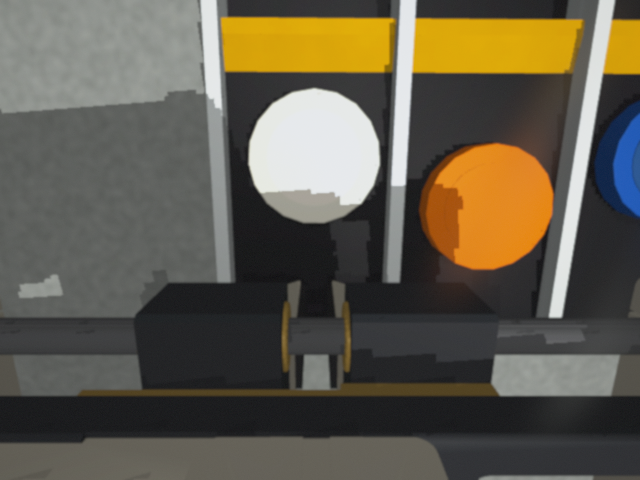

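View pics/s2.png

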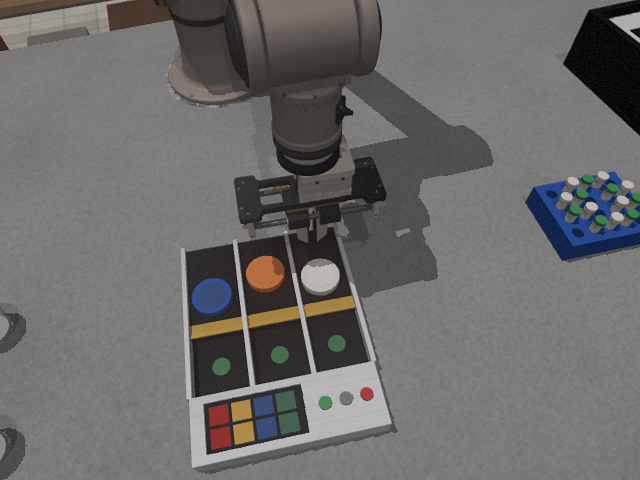

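```bash
python3 -m handwheel '{"translation": [[0,0.009,-0.05],[0,0,-0.05],[0,0,-0.02],[0,0,0],[0,0,0],[0,0,0],[0,0,0],[0,0,0]], "twist": [0,0,0,0,0,0,0,0]}' 230
python3 - <<'E'
from h import *
o=get_obs();print(o['time'],o['tool_pos'],np.degrees(o['tcp_rot']),o['contact_force'])
E
```

```text
time: 4.8
tool_pos: [509.2, 45.4, 50.2]
tcp_rot: [-3.13, -0.006, -1.688]
contact_force: [-0.8, -0.4, 0.5]
grip_width: 9.2
4.8 [509.22993419  45.43566029  50.16461933] [-179.30837532   -0.35372763  -96.69287039] [-0.77937645 -0.39329801  0.50782889]
```

```bash
python3 -m handwheel '{"translation": [[0.06,-0.007,0],[0.06,-0.007,0],[0.06,-0.007,0],[0.06,-0.007,0],[0.06,-0.007,0],[0.06,-0.007,0],[0.06,-0.007,0],[0.06,-0.007,0]], "twist": [0,0,0,0,0,0,0,0]}' 230
python3 - <<'E'
from h import *
o=get_obs();print(o['time'],o['tool_pos'],np.degrees(o['tcp_rot']),o['contact_force'])
c=cap('wrist','w2.png');cap('scene','s3.png')
E
```

```text
time: 5.8
tool_pos: [586.3, 36.4, 50.1]
tcp_rot: [-3.13, -0.006, -1.688]
contact_force: [-0.3, 0.3, -0.2]
grip_width: 9.2
5.8 [586.30696155  36.3933273   50.07621492] [-179.31387666   -0.35616754  -96.69371227] [-0.3378697   0.33977732 -0.24953721]
```

View pics/w2.png

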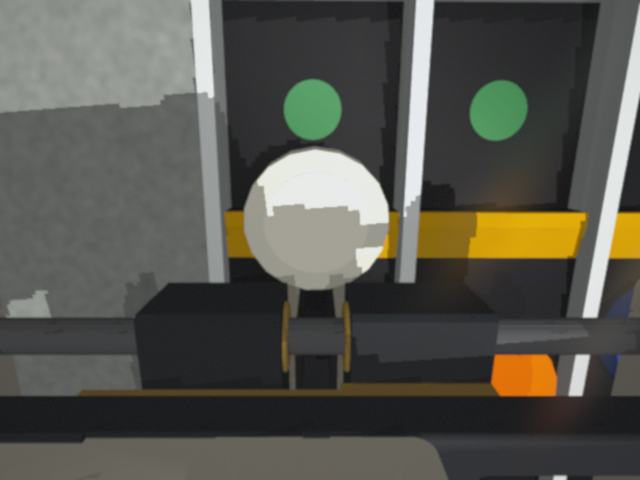

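View pics/s3.png

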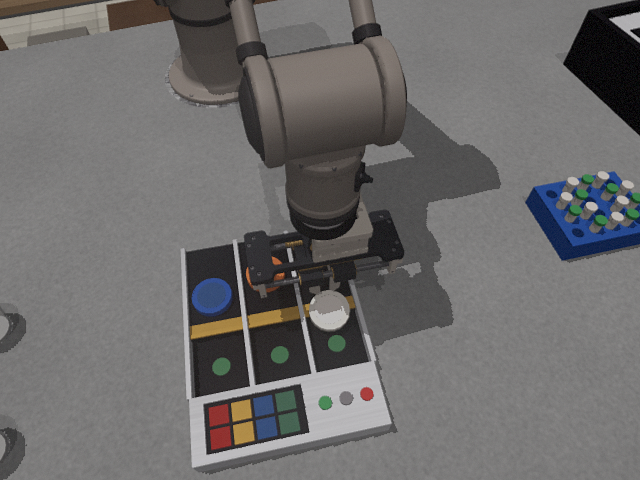

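```bash
python3 -m handwheel '{"translation": [[0.035,-0.004,0.012],[0.035,-0.004,0.012],[0.04,-0.005,0],[0.04,-0.005,0],[0.04,-0.005,0],[0.04,-0.005,0],[0,0,0],[0,0,0]], "twist": [0,0,0,0,0,0,0,0]}' 230
python3 - <<'E'
from h import *
o=get_obs();print(o['time'],o['tool_pos'],np.degrees(o['tcp_rot']),o['contact_force'])
c=cap('wrist','w3.png');cap('scene','s4.png')
E
```

```text
time: 6.9
tool_pos: [623.5, 31.8, 53.9]
tcp_rot: [-3.129, -0.006, -1.688]
contact_force: [-0.5, -0.0, -0.3]
grip_width: 9.1
6.9 [623.46108595  31.82287606  53.8557704 ] [-179.26920688   -0.35192789  -96.70288029] [-0.47811064 -0.04598655 -0.25869081]
```

View pics/w3.png

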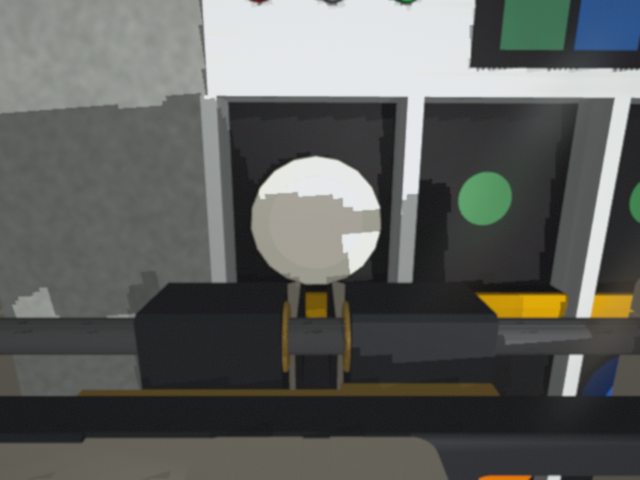

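View pics/s4.png

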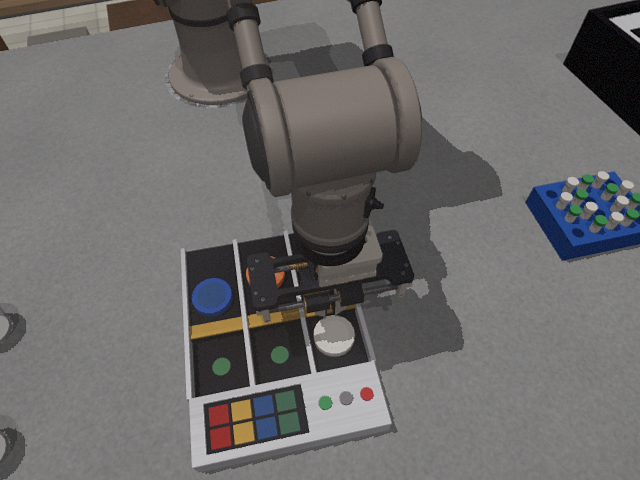

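The disc looks as if it has dropped: it is centred near (316,220) in the wrist view and appears smaller and lower than before. Retreating up and back so I can check it.

```bash
python3 -m handwheel '{"translation": [[0,0,0.15],[0,0,0.3],[0,0,0.3],[-0.25,0,0.2],[-0.35,0,0],[-0.35,0,0],[0,-0.35,0],[0,-0.35,0]], "twist": [0,0,0,0,0,0,0,0]}' 230
python3 -m handwheel '{"translation": [[0,-0.35,0],[0,-0.35,0],[0,-0.35,0],[0,-0.35,0],[0,0,0],[0,0,0],[0,0,0],[0,0,0]], "twist": [0,0,0,0,0,0,0,0]}' 230
python3 - <<'E'
from h import *
np.set_printoptions(precision=1,suppress=True)
t=np.array([595.5,-43]);th=np.radians(-6.53);R=np.array([[np.cos(th),-np.sin(th)],[np.sin(th),np.cos(th)]])
for n in ['top','scene']:
    c=cap(n,n+'5.png')
    for l in ['white_disc_center','blue_disc_center','orange_disc_center']:
        for r in spot_point(n,l)[:1]: w=W(c,r['position']);print(n,l,round(r['score'],2),w,R.T@(w[:2]-t))
print(get_obs()['time'])
E
```

```text
time: 8.0
tool_pos: [473.5, -71.5, 200.4]
tcp_rot: [-3.129, -0.006, -1.681]
contact_force: [1.4, -0.2, -0.5]
grip_width: 9.0
time: 9.0
tool_pos: [471.2, -287.9, 201.5]
tcp_rot: [-3.127, -0.006, -1.682]
contact_force: [0.2, -1.0, 0.8]
grip_width: 9.1
top white_disc_center 0.91 [655.6  30.9  22. ] [51.3 80.2]
top blue_disc_center 0.87 [ 550.9 -116.9   25.9] [-35.9 -78.5]
top orange_disc_center 0.47 [ 555.6 -116.4   29.8] [-31.3 -77.4]
scene blue_disc_center 0.66 [ 554.4 -118.2   25.2] [-32.3 -79.4]
scene orange_disc_center 0.62 [541.  -38.9  27.5] [-54.6  -2.1]
9.4
```

View pics/top5.png

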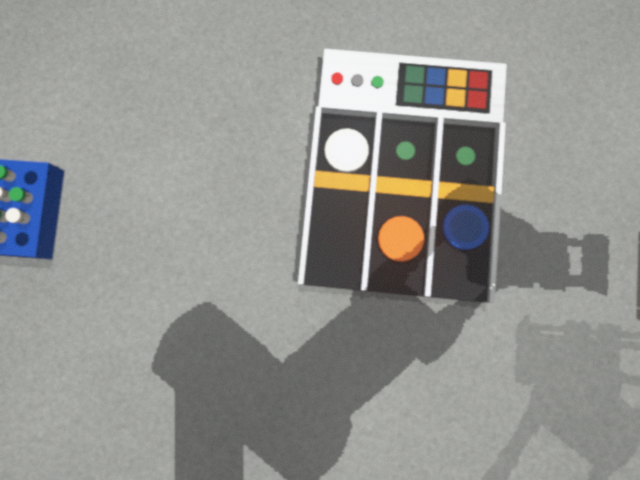

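View pics/scene5.png

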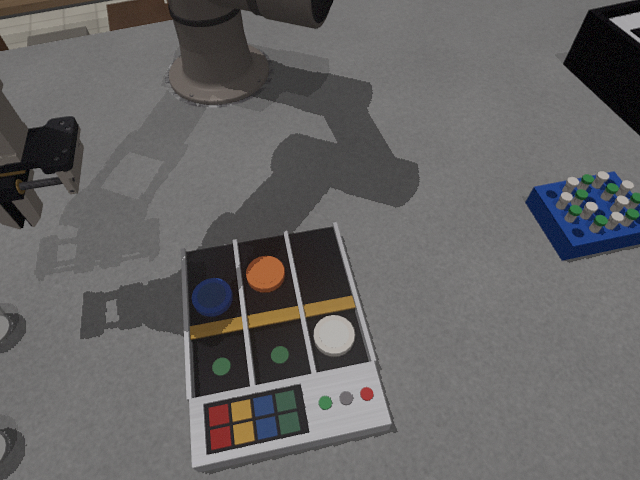

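The white disc sits at (347,150) in the top view, past the lip. Before handing in, I'll test flat against rear edge still on the lip by fitting its outline.

```bash
python3 - <<'E'
from h import *
np.set_printoptions(precision=2,suppress=True)
t=np.array([595.5,-43]);th=np.radians(-6.53);R=np.array([[np.cos(th),-np.sin(th)],[np.sin(th),np.cos(th)]])
for n,box in [('top',(322,371,122,180)),('scene',(305,360,305,365))]:
    c=capture(n); im=c['img'].astype(int)
    h=cv2.cvtColor(c['img'],cv2.COLOR_RGB2HSV); m=((h[...,1]<60)&(h[...,2]>(190 if n=='top' else 150))).astype(np.uint8)
    k=np.zeros_like(m);k[box[2]:box[3],box[0]:box[1]]=1;m*=k
    nl,lab,st,ce=cv2.connectedComponentsWithStats(m);i=1+np.argmax(st[1:,4]);print(n,st[i],ce[i])
    for z in (25,):
        w=ray(c,*ce[i],z)[:2];print('z',z,'reader',R.T@(w-t))
    big=cv2.resize(c['img'][box[2]-25:box[3]+25,box[0]-30:box[1]+30],None,fx=5,fy=5,interpolation=cv2.INTER_CUBIC)
    # predicted top-face outlines: flat (green) at fitted x, tilted 14.5deg (red)
    a=np.linspace(0,2*np.pi,120)
    for tilt,z0,col,x0 in [(0,25,(0,255,0),None),(14.5,13+7+11.6,(255,0,0),None)]:
        xy=R.T@(ray(c,*ce[i],z0)[:2]-t); s=np.radians(tilt); pts=[]
        for q in a:
            X=xy+[28*np.cos(q)*np.cos(s),28*np.sin(q)];Z=z0-28*np.cos(q)*np.sin(s)
            u,v=proj(c,np.r_[R@X+t,Z]);pts.append([(u-box[0]+30)*5+2,(v-box[2]+25)*5+2])
        pts=np.array(pts);print(tilt,xy,'px size',np.ptp(pts,axis=0)/5)
        cv2.polylines(big,[pts.astype(np.int32)],True,col,1)
    cv2.imwrite('pics/fit_%s.png'%n,big[:,:,::-1])
E
```

```text
top [ 325  129   43   42 1432] [346.23 149.52]
z 25 reader [52.95 76.96]
0 [52.95 76.96] px size [43.7  42.49]
14.5 [50.99 76.91] px size [44.11 38.41]
scene [ 314  315   40   38 1212] [333.54 333.9 ]
z 25 reader [54.53 74.89]
0 [54.53 74.89] px size [41.7  39.05]
14.5 [57.3  74.16] px size [42.07 42.47]
```

```bash
python3 -c "
import cv2,numpy as np
a=cv2.imread('pics/fit_top.png');b=cv2.imread('pics/fit_scene.png');h=max(a.shape[0],b.shape[0])
p=lambda x:cv2.copyMakeBorder(x,0,h-x.shape[0],0,0,cv2.BORDER_CONSTANT)
o=np.hstack([p(a),p(b)]);s=min(800/o.shape[1],600/o.shape[0]);cv2.imwrite('pics/fit.png',cv2.resize(o,None,fx=min(s,1)*.999,fy=min(s,1)*.999))"
```

```text
(no output)
```

View pics/fit.png

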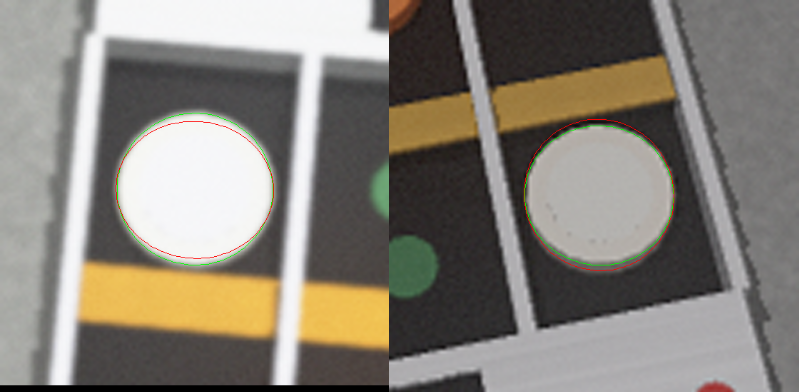

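The flat outline (green) matches in both views. The disc is clear of the lip, with its centre near reader x 53–54.

```bash
python3 -c "
from plant import *
close_job()"
```

```text
the job is handed in; nothing more can be done
```

The white disc is in the pocket beyond the lip, and I've handed the job in. I pushed it along the left lane (reader y = +78) with nearly closed fingers, raised the fingertips about 4 mm to clear the yellow lip, and backed the arm off. The clock read about 9.5 s of the 29 s allowed.

- **White disc:** the flat outline fits it in both the top and scene views, and a disc tilted with its rear edge on the lip does not. Its centre is at about x 53–54, y 75–77 mm in the reader's frame, inside the 43–79 mm limit for x.
- **Blue and orange discs:** both are still on the shelf, within a few mm of where they started by the networks' readings and the pictures.
- **Robot:** it stands well away from the reader, and the contact-force readings I took stayed near zero.

**Checks that disagreed or failed:**
- The network missed the white disc in the last scene picture.
- In the last top picture the network reported orange, with a low score, at the blue disc's place. The picture itself shows orange unmoved, and the scene view puts it where it started.
- The two cameras differ by about 2 mm on the white disc's centre, which is within the calibration accuracy.

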